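# Plug the keyed shaft into the turntable drive and hold it home

## Task

Pull the sliding jaw of the nest fully back to free the turntable's keyed shaft, lift the shaft out and put its keyed end down into the hub of the gear drive, turning it until the key drops into the keyway - do not force it. Push it fully home against the spring, collar flat on the hub, and finish still gripping it and holding it down, so that I can tighten the grub screw; leave the cup and the test tile where they stand.

Things in the scene. Friction and masses are not known exactly. Their poses are not given: they have to be found in the camera images.
- jaw_knob (a point): Black round knob on the nest's sliding jaw, 20 mm across, 24.5 mm high, on a short 12 mm stem; this point is its centre, 98.5 mm above the table. The jaw is a flat steel fork that slides over the shaft's collar and blocks it from being lifted. Pull the knob level along this point's -x (roughly towards the robot); that takes about 3 N and it stays where it is left.
- jaw (a joint): How far the jaw is drawn back, m: 0 = fork fully round the shaft, 0.036 = stop, fully back. The shaft comes free beyond about 0.030.
- nest_mouth (a point): Centre of the keyed hole in the top of the aluminium nest block, 54 mm above the table, in which the shaft stands upright on its collar. x points straight away from the knob, z up. The nest is fixed to the table, 172 x 88 mm and 73 mm high without the knob; the knob stands 75 mm to this point's -x when the jaw is closed.
- shaft_boss (a point): Centre of the round boss (34 mm across, 34 mm high) at the top of the plain steel shaft: the part to grip. z runs up the shaft, x to the side of the key; a 5 mm drive pin, 7 mm high, stands on the boss 11.5 mm from the axis right above the key. Below the boss is a neck 20 mm across, 14 mm high, then the collar. 0.42 kg give or take 15 %.
- shaft_collar (a point): Centre of the underside of the shaft's collar (38 mm across, 6 mm thick), on the shaft's axis, 37 mm below the centre of the boss and 44 mm above the tip. It lies on the nest block at first and on the hub when the shaft is home.
- shaft: The shaft, 98 mm long; origin at the middle of its tip, z up the shaft, x towards the key. The 44 mm plug-in end is 20 mm across, tapered to 14 mm over its last 5 mm. The key is 6 mm wide and stands out to 14 mm from the axis, from 14 to 38 mm above the tip, so the bare first 14 mm enters the bore at any angle.
- hub_mouth (a point): Centre of the top face of the drive's round steel hub, 50 mm across, 90 mm above the table. Upright bore 22.6 mm across with one keyway, 8.4 mm wide, out to 16.5 mm from the axis. The axes are the gear housing's (x along the motor): the keyway points within 0.5 rad either side of x, as the hub last stopped. See it from above or feel for it by turning; the key has about 0.1 rad of play in it.
- drive: Gear drive fixed to the table, origin on the table under the hub's axis; housing 88 mm square, motor on its +x side out to 162 mm, 94 mm high. The hub does not turn. Key resting on the hub's face: collar 30 mm above it. From a 10 mm gap on, a spring plunger in the bore pushes back, 7 N rising to 12 N when home: more than the shaft's weight, so it rises if let go.
- cup: Bisque beaker, 65 mm across and 59 mm high, standing left of the nest; leave it standing. Origin at its underside.
- tile: L-shaped glaze test tile, 34 x 44 x 61 mm, standing behind the nest; leave it standing. Origin at its underside.
Not all that is in view belongs to the job. What is shaped like the shaft but orange is not meant.

How it is judged:
On the way, in this order (a step that is already met when the one before it is completed fails the run):
1. the jaw is drawn back clear of the collar while the shaft still stands in the nest (value of joint jaw above 0.03 m and distance between shaft_collar and nest_mouth below 0.006 m), for 0.1 s.
2. the key has dropped into the keyway (z of shaft_collar in the frame of hub_mouth below 0.024 m and horizontal distance between shaft_collar and hub_mouth below 0.004 m), for 0.05 s.
At the end, for the whole second after the job is handed in: The shaft is fully home in the hub: collar within 2.5 mm of the hub's face, axis within 3 mm of the bore's, upright within 0.06 rad, key in the keyway, at rest, the fingers still gripping it and holding it down against the spring (z of shaft_collar in the frame of hub_mouth below 0.0025 m and horizontal distance between shaft_collar and hub_mouth below 0.003 m and angle between shaft's own z axis and vertical below 0.06 rad and contact force between the fingers and shaft above 2 N and linear speed of shaft below 0.02 m/s); the arm keeps its last pose, push and grip.
It fails at once if the shaft is forced against the drive with more than 120 N (contact force between shaft and drive above 120 N).
It fails at once if the cup is moved more than 25 mm (distance of cup from where it was at the start of the episode above 0.025 m).
It fails at once if the test tile is moved more than 25 mm (distance of tile from where it was at the start of the episode above 0.025 m).
It also fails if it takes over 54 s, if anything falls off the work surface, if the arm or the gripper's body presses on something with over 40 N, if the wrist force passes 120 N, or if a joint passes its speed limit or range.

## Robot

A 6-joint arm with a two-finger parallel gripper is mounted at the origin on a cart in front of the work surface, level with it; the furniture and walls round the work are solid. World frame = base frame: x ahead of the robot, y to its left, z up, the work surface at z = 0. Lengths are in m, angles in rad, forces in N, time in s.
With the tool pointing down it reaches from about 0.375 to 0.975 m from the base axis. Payload 3.8 kg.
Tool frame: the origin (TCP) lies midway between the tips of the shut fingers; the grasp point (between the pads) lies 19 mm behind it; z points along the fingers, y is the line along which they close (so a half turn about z gives the same grasp; the last joint's range is limited). The gripper opens to 85 mm and grips with 20 to 120 N. Pads are 22 mm wide; open, the fingers measure 114 mm over their backs; the gripper's body (76 mm by 85 mm) begins 54 mm behind the grasp point. The pads swing forward as they close: fully open they stand 13 mm farther back than shut.
Start: joints at [1.307, 0.264, 1.604, -0, 1.274, -0.037], TCP at [0.152, 0.658, 0.231] pointing down, gripper open.
Joint ranges: [-2.63, 2.63], [-0.94, 2.18], [0.31, 2.57], [-1.31, 4.45], [0, 2.66], [-2.55, 2.55]. Speed limits (rad/s): [2.57, 2.57, 3.14, 3.14, 3.14, 3.14].

## Interface

Orientations are given as a rotation vector (axis times angle).
In Python, from workcell import read_state, vision, ticket gives the robot as it stands. The module is installed in compiled form; this text tells all that it offers.
- The arm moves only by the tool jog_arm, never from a script. Its arguments are lists of equal length, an entry for each row: "turn": the turn, a rotation vector about the tool's x, y, z in rad, a list of three; "delta_pos": the shift along the tool's x, y, z in m, a list of three; "gripper": the finger opening in m, from 0 to 0.0854. In form: {"turn": [[rx, ry, rz], ...], "delta_pos": [[dx, dy, dz], ...], "gripper": [gripper, ...]}. A call has 1 to 20 rows; each row shifts and turns the commanded pose from where the row before left it, along the tool's axes as they then stand; what a row does not reach is not made up. A row lasts 1/12 s, in which the tool goes at most 41.7 mm and 7.16 degrees, less where a joint would pass 70% of its speed; a pose out of reach is approached as far as the arm can. A call with a gripper value outside its range is refused whole. The fingers move at their own pace and stop on an object; "grip_force" is the grip in N (left out, the last holds). Time passes only in rows, so rows that do not move let the fingers close. It gives the time, the measured TCP pose, the force, the opening and the grip force at its end, in the units of the state.
- read_state(): the state, without advancing time (a new reading comes with each control period).
- vision.read_camera(name): name is "side" or "top" or "wrist"; returns the picture (480x640x3 uint8, red, green, blue); there is no depth.
- vision.calibration(name): a dict with "vfov" (degrees; the focal length in pixels is half the picture's height over the tangent of half this angle, whatever the lens; pixels are square), "cx", "cy" (the principal point, pixels), "R" (3x3) and "t" (3): a world point X has camera coordinates R X + t; the wrist camera has in their place "mount" (4x4, takes a point from camera to tool coordinates, whose origin is the TCP and whose axes are the flange's). Camera axes: x right, y down, z forward; pixel columns grow to the right and rows downward; lengths in m; the calibration is good to about 2 mm. The wrist camera is an equidistant fisheye: a pixel r from the principal point sees the ray r / f radians off the axis. A picture is of the moment at which its call begins: read the wrist's pose just before it. calibration takes no time and is no camera call.
- ticket.finish_job(): hands the job in; it is judged then, once.
The state is a dict: "time": time; "q": joint angles; "joint_vel": joint speeds; "joint_torque": joint torques, N m; "tool_pos": TCP position; "tcp_rot": TCP orientation; "wrist_force": force on the tool from outside, world axes, zero at the start; "torque": the same for the moment, N m; "width": opening from 0.0 (shut) to 1.0 (fully open); "grip_force": force on a finger pad.
Only numpy, scipy, OpenCV 4.12 (cv2) and the standard library are available. Lean on these libraries where they do the work, as an engineer would, in place of code of your own. Each camera call takes 0.05 s, during which the arm holds its last target. There are 200 camera calls.

## Working session

There is one attempt and no reset: what is moved stays moved. The work goes in short steps, Python scripts to look and compute and a tool call to move; the robot and the scene stay as the last step left them, time stands still between calls to the robot, and variables do not carry over. Pictures are saved under pics/ and viewed, at most 10 in all, crops included, and the job is handed in when it is done.

Besides the shell and the picture viewer there is one more tool, called after "Request:" as name(argument=value, ...) on one line, values as JSON. jog_arm: Moves the arm, as the interface text tells. Its arguments: {"type":"object","properties":{"turn":{"type":"array","items":{"type":"array","items":{"type":"number"}}},"delta_pos":{"type":"array","items":{"type":"array","items":{"type":"number"}}},"gripper":{"type":"array","items":{"type":"number"}},"grip_force":{"type":"number"}},"required":["turn","delta_pos","gripper"]}

```bash
mkdir -p pics; cat > h.py <<'E'
import numpy as np, cv2
from scipy.spatial.transform import Rotation as Ro
from workcell import read_state, vision
def shot(n,f):
    s=read_state(); im=vision.read_camera(n); cv2.imwrite(f'pics/{f}.png',im[:,:,::-1]); return im,s
def ray(n,u,v,s=None):
    c=vision.calibration(n); f=240/np.tan(np.radians(c['vfov'])/2)
    d=np.array([u-c['cx'],v-c['cy']])
    if n!='wrist':
        R=np.array(c['R']);t=np.array(c['t']); o=-R.T@t
        return o,R.T@np.array([d[0]/f,d[1]/f,1])
    r=np.hypot(*d); th=r/f; k=np.sin(th)/r if r>0 else 0
    dc=np.array([d[0]*k,d[1]*k,np.cos(th)]); M=np.array(c['mount']); Rt=Ro.from_rotvec(s['tcp_rot']).as_matrix()
    return np.array(s['tool_pos'])+Rt@M[:3,3], Rt@M[:3,:3]@dc
def atz(n,u,v,z,s=None):
    o,d=ray(n,u,v,s); return o+d*(z-o[2])/d[2]
def proj(n,X,s=None):
    c=vision.calibration(n); f=240/np.tan(np.radians(c['vfov'])/2); X=np.array(X,float)
    if n!='wrist':
        p=np.array(c['R'])@X+np.array(c['t']); return c['cx']+f*p[0]/p[2],c['cy']+f*p[1]/p[2]
    M=np.array(c['mount']); Rt=Ro.from_rotvec(s['tcp_rot']).as_matrix()
    p=M[:3,:3].T@(Rt.T@(X-np.array(s['tool_pos']))-M[:3,3]); r=np.hypot(p[0],p[1]); th=np.arctan2(r,p[2])
    return c['cx']+f*th*p[0]/r,c['cy']+f*th*p[1]/r
E
python3 - <<'E'
from h import *
for n in('top','side','wrist'):
    im,s=shot(n,n+'0'); c=vision.calibration(n); print(n,{k:np.round(v,3).tolist() for k,v in c.items()})
print(s)
E
```

```text
top {'vfov': 45.716, 'cx': 318.078, 'cy': 239.362, 'R': [[-0.005, -1.0, -0.006], [-0.998, 0.005, -0.069], [0.069, 0.006, -0.998]], 't': [0.068, 0.604, 1.196]}
side {'vfov': 45.441, 'cx': 320.194, 'cy': 233.566, 'R': [[0.989, -0.146, 0.006], [-0.066, -0.484, -0.872], [0.131, 0.863, -0.489]], 't': [-0.586, 0.132, 1.084]}
wrist {'vfov': 65.706, 'cx': 319.318, 'cy': 246.352, 'mount': [[0.002, -0.953, -0.302, 0.079], [1.0, 0.001, 0.001, -0.0], [-0.001, -0.302, 0.953, -0.142], [0.0, 0.0, 0.0, 1.0]]}
{'time': 0.1, 'q': array([ 1.30709076e+00,  2.64693613e-01,  1.60527713e+00,  4.36695326e-06,
        1.27372873e+00, -3.69035314e-02]), 'joint_vel': array([-5.73382396e-04, -1.07343828e-03, -2.94315975e-03, -2.82999568e-04,
        3.00396628e-05,  1.55631183e-04]), 'joint_torque': array([ 6.15907197e-05, -5.16713154e+01, -3.68589377e+01, -4.70884822e-05,
        6.32460346e-03, -1.51276760e-05]), 'tool_pos': array([0.1516051 , 0.65704674, 0.23005447]), 'tcp_rot': array([-0.35546237, -3.12109471,  0.00327076]), 'wrist_force': array([-0.8517296 ,  0.28555942,  0.02121678]), 'torque': array([ 0.01019446, -0.04522937, -0.00340719]), 'grip_force': 0.0, 'width': 0.9992320854104736}
```

View pics/top0.png

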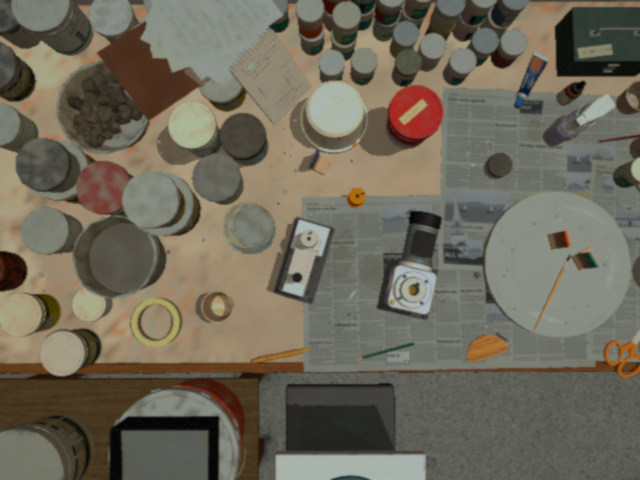

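View pics/side0.png

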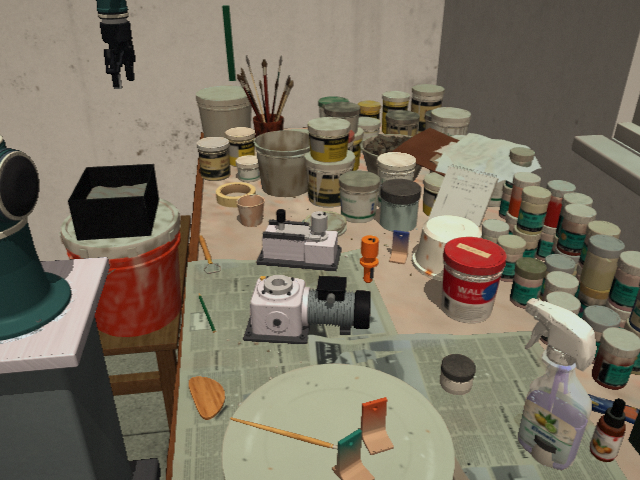

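Top view: nest at about (305,260), with the grey shaft at (309,238) and the black knob at (297,278). The drive's hub is at (412,288) and its motor points up in the picture. The cup is at (215,305) and the tile at (318,160). The candidates for the shaft are the grey one at (309,238), which stands in the nest, and the orange one at (357,198), which stands alone and is excluded. I'll confirm this in an enlarged crop.

```bash
python3 - <<'E'
from h import *
a=cv2.imread('pics/top0.png'); b=cv2.imread('pics/side0.png')
A=cv2.resize(a[205:325,265:345],None,fx=5,fy=5,interpolation=3); B=cv2.resize(a[205:325,375:455],None,fx=5,fy=5,interpolation=3)
cv2.imwrite('pics/c1.png',np.hstack([A,B]))
cv2.imwrite('pics/c2.png',cv2.resize(b[195:345,235:385],None,fx=4,fy=4,interpolation=3))
E
```

```text
(no output)
```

View pics/c1.png

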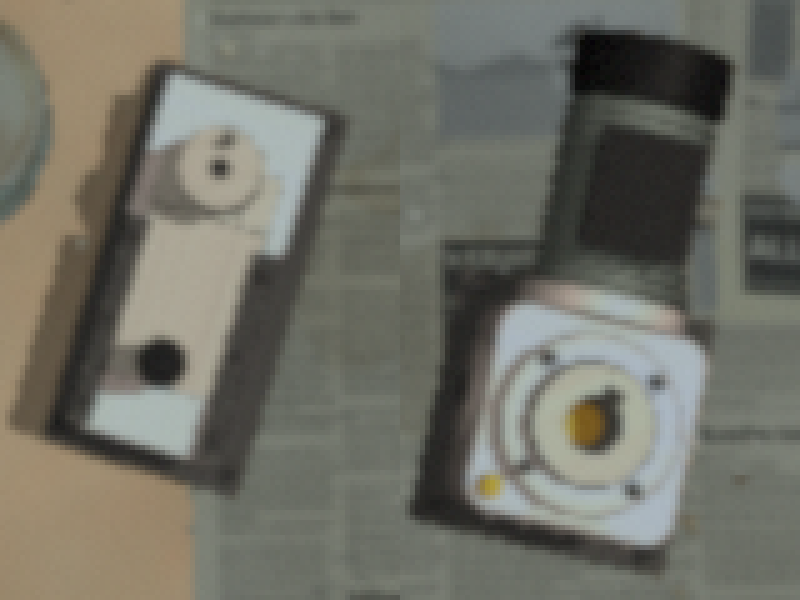

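View pics/c2.png

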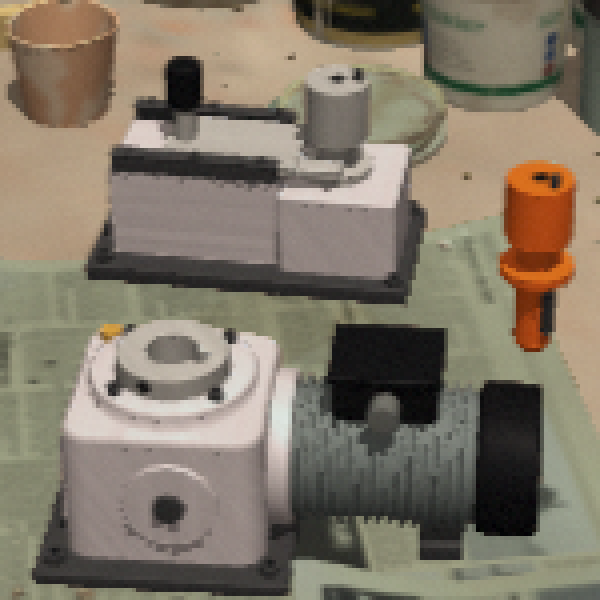

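```bash
python3 - <<'E'
from h import *
T=lambda x,y,z:atz('top',265+x/5,205+y/5,z)
D=lambda x,y,z:atz('top',375+(x-400)/5,205+y/5,z)
S=lambda x,y,z:atz('side',235+x/4,195+y/4,z)
k=T(162,362,.111);b=T(222,168,.108);p=T(228,135,.115)
print('knob',k,'boss',b,'d',b-k,np.linalg.norm((b-k)[:2]),'yaw',np.degrees(np.arctan2(*(b-k)[1::-1])))
print('pin',p,p-b)
h=D(592,425,.09);m=D(655,75,.06);kw=D(613,398,.09)
print('hub',h,'kw',kw-h,'motor',m-h,np.degrees(np.arctan2(*(m-h)[1::-1])))
print('side knob',S(184,66,.111),'boss',S(337,75,.108),'hub',S(174,352,.09),'pin',S(358,72,.115),'kw',S(203,354,.09)-S(174,352,.09))
print('cup',atz('top',215,305,.03),'tile',atz('top',318,160,.03))
print('hub edge',D(527,425,.09),D(657,425,.09))
print(Ro.from_rotvec(read_state()['tcp_rot']).as_matrix().round(3))
E
```

```text
knob [0.52362697 0.10590524 0.111     ] boss [0.60036359 0.08201838 0.108     ] d [ 0.07673661 -0.02388686 -0.003     ] 0.0803684619289335 yaw -17.29051579549538
pin [0.61291677 0.07944961 0.115     ] [ 0.01255319 -0.00256877  0.007     ]
hub [ 0.49736045 -0.12540963  0.09      ] kw [ 0.01073453 -0.00858269  0.        ] motor [ 0.14372651 -0.0332765  -0.03      ] -13.035806680950987
side knob [0.52418008 0.09541369 0.111     ] boss [0.60164606 0.08059244 0.108     ] hub [ 0.49928454 -0.1334628   0.09      ] pin [0.6107198  0.06902975 0.115     ] kw [ 0.01225352 -0.00324016  0.        ]
cup [0.46668753 0.28318606 0.03      ] tile [0.77463369 0.06458001 0.03      ]
hub edge [ 0.49748662 -0.09940879  0.09      ] [ 0.49723431 -0.15140309  0.09      ]
[[-0.974  0.225 -0.   ]
 [ 0.225  0.974 -0.002]
 [ 0.    -0.002 -1.   ]]
```

```bash
cat >> h.py <<'E'
def go(pos,yawx):
    "total tool-frame shift and turn from the present pose to TCP pos, tool z down, tool x at yawx deg"
    s=read_state(); R=Ro.from_rotvec(s['tcp_rot']).as_matrix()
    c,q=np.cos(np.radians(yawx)),np.sin(np.radians(yawx)); G=np.array([[c,q,0],[q,-c,0],[0,0,-1]])
    print('t',round(s['time'],2),'pos',np.round(s['tool_pos'],4),'yawx',round(np.degrees(np.arctan2(R[1,0],R[0,0])),2),'shift',np.round(R.T@(np.array(pos)-s['tool_pos']),4),'turn',np.round(Ro.from_matrix(R.T@G).as_rotvec(),4),'F',np.round(s['wrist_force'],1),'w',round(s['width'],3),'q',np.round(s['q'],2))
E
python3 - <<'E'
from h import *
def tri(a,b):
    o1,d1=ray('top',*a);o2,d2=ray('side',*b);A=np.stack([d1,-d2],1);x=np.linalg.lstsq(A,o2-o1,rcond=None)[0]
    print((o1+d1*x[0]).round(3),np.linalg.norm(o1+d1*x[0]-o2-d2*x[1]).round(3))
tri((218,418),(157,207)); tri((110,418),(155,165))
go([.44,.125,.26],164)
go([.15,.657,.38],164)
E
```

```text
[0.239 0.271 0.055] 0.012
[0.243 0.487 0.067] 0.016
t 0.15 pos [0.1516 0.6571 0.2302] yawx 167.01 shift [-0.4006 -0.4537 -0.029 ] turn [-0.0018 -0.      0.0525] F [ 0.8 -0.2 -0.4] w 1.001 q [ 1.31  0.26  1.61 -0.    1.27 -0.04]
t 0.15 pos [0.1516 0.6571 0.2302] yawx 167.01 shift [ 0.0016 -0.0008 -0.1498] turn [-0.0018 -0.      0.0525] F [ 0.8 -0.2 -0.4] w 1.001 q [ 1.31  0.26  1.61 -0.    1.27 -0.04]
```

Request:
jog_arm(turn=[[0, 0, 0], [0, 0, 0], [0, 0, 0], [0, 0, 0], [0, 0, 0], [0, 0, 0], [0, 0, 0], [0, 0, 0], [0, 0, 0], [0, 0, 0], [0, 0, 0], [0, 0, 0], [0, 0, 0], [0, 0, 0], [0, 0, 0], [0, 0, 0], [0, 0, 0], [0, 0, 0], [0, 0, 0.0525], [0, 0, 0]], delta_pos=[[-0.028, -0.0254, -0.001], [-0.028, -0.0254, -0.001], [-0.028, -0.0254, -0.001], [-0.028, -0.0254, -0.001], [-0.028, -0.0254, -0.001], [-0.028, -0.0254, -0.001], [-0.028, -0.0254, -0.001], [-0.028, -0.0254, -0.001], [-0.028, -0.0254, -0.001], [-0.028, -0.0254, -0.001], [-0.028, -0.0254, -0.001], [-0.028, -0.0254, -0.001], [-0.028, -0.0254, -0.001], [-0.028, -0.0254, -0.001], [-0.028, -0.0254, -0.001], [-0.028, -0.0254, -0.001], [-0.028, -0.0254, -0.001], [-0.028, -0.0254, -0.001], [0, 0, 0], [0, 0, 0]], gripper=[0.06, 0.06, 0.06, 0.06, 0.06, 0.06, 0.06, 0.06, 0.06, 0.06, 0.06, 0.06, 0.06, 0.06, 0.06, 0.06, 0.06, 0.06, 0.06, 0.06])

```text
time: 1.82
tool_pos: [0.5408, 0.0969, 0.2489]
tcp_rot: [-0.445, -3.109, 0.0]
wrist_force: [1.2, -0.7, 0.0]
width: 0.701
grip_force: 0.0
```

```bash
python3 - <<'E'
from h import *
im,s=shot('wrist','w1'); 
import json; json.dump({k:np.array(v).tolist() for k,v in s.items()},open('w1.json','w'))
go([.524,.102,.25],164)
for X in ([.524,.102,.111],[.601,.081,.108],[.498,-.128,.09]): print(proj('wrist',X,s))
E
```

```text
t 1.87 pos [0.5401 0.098  0.2488] yawx 163.92 shift [ 0.0165 -0.0007 -0.0012] turn [-0.0001 -0.0012 -0.0014] F [-0.3  0.7 -1.1] w 0.704 q [ 0.13  0.02  1.85  0.    1.27 -1.16]
(np.float64(319.54313627313996), np.float64(212.78371554956846))
(np.float64(321.0893242482653), np.float64(304.70395845270286))
(np.float64(87.45666625995077), np.float64(251.7516025597674))
```

View pics/w1.png

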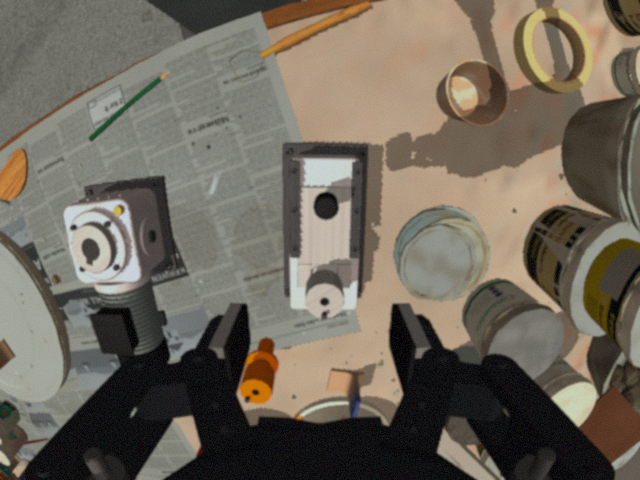

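The wrist view shows the knob at (326,206), the boss at (324,300) and the hub at (97,250). The nest is square to the tool.

```bash
python3 - <<'E'
from h import *
a=cv2.imread('pics/w1.png')
A=cv2.resize(a[190:325,265:365],None,fx=4,fy=4,interpolation=3); B=cv2.resize(a[200:300,50:150],None,fx=4,fy=4,interpolation=3)
B=cv2.copyMakeBorder(B,0,A.shape[0]-B.shape[0],0,0,cv2.BORDER_CONSTANT)
cv2.imwrite('pics/c3.png',np.hstack([A,B]))
E
```

```text
(no output)
```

View pics/c3.png

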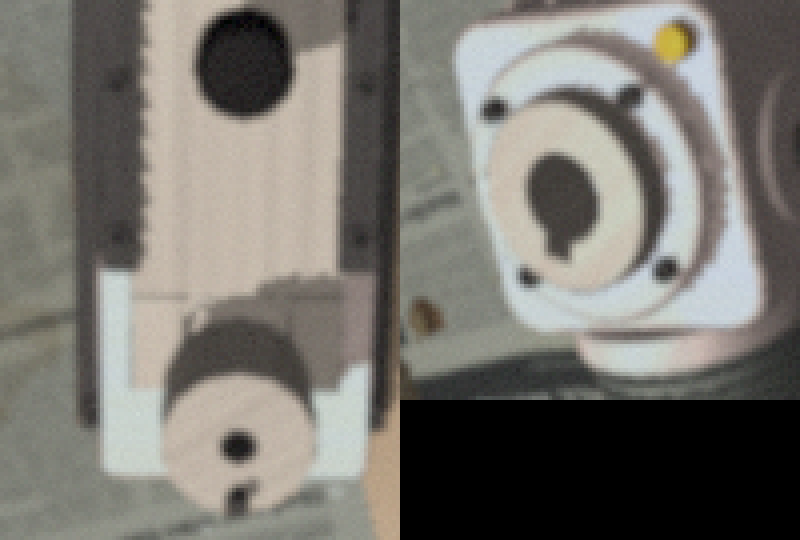

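```bash
python3 - <<'E'
from h import *
import json
s=json.load(open('w1.json'))
A=lambda x,y,z:atz('wrist',265+x/4,190+y/4,z,s); B=lambda x,y,z:atz('wrist',50+(x-400)/4,200+y/4,z,s)
yw=lambda v:np.degrees(np.arctan2(v[1],v[0]))
k=A(245,62,.111);b=A(238,445,.108);p=A(238,492,.115)
print('knob',k,'boss',b,np.linalg.norm((b-k)[:2]),yw(b-k),'pin',yw(p-b),np.linalg.norm((p-b)[:2]))
h=B(563,194,.09);kw=B(560,258,.09);h2=B(568,192,.09)
print('hub',h,h2,'kw',yw(kw-h),np.linalg.norm(kw-h))
print('block edges yaw',yw(A(100,470,.054)-A(78,0,.073)), 'rails',yw(A(345,270,.073)-A(340,0,.073)),yw(A(137,270,.073)-A(140,0,.073)))
go([k[0],k[1],.081],yw(k-b))
E
```

```text
knob [0.51993965 0.10852451 0.111     ] boss [0.5986687  0.08466461 0.108     ] 0.08226516825675413 -16.860143599299832 pin -16.595571188871023 0.007541247675957186
hub [ 0.49615089 -0.1222918   0.09      ] [ 0.49613018 -0.12051834  0.09      ] kw -32.06186732119368 0.017363968666864744
block edges yaw -16.03558549620768 rails -13.902541133364236 -17.625951755542708
t 1.87 pos [0.5401 0.098  0.2488] yawx 163.92 shift [0.022  0.0045 0.1678] turn [-0.0001 -0.0012  0.0136] F [-0.3  0.7 -1.1] w 0.704 q [ 0.13  0.02  1.85  0.    1.27 -1.16]
```

Request:
jog_arm(turn=[[0, 0, 0.01], [0, 0, 0], [0, 0, 0], [0, 0, 0], [0, 0, 0], [0, 0, 0], [0, 0, 0], [0, 0, 0], [0, 0, 0], [0, 0, 0], [0, 0, 0], [0, 0, 0]], delta_pos=[[0.0208, 0.0034, 0.028], [0, 0, 0.028], [0, 0, 0.028], [0, 0, 0.028], [0, 0, 0.028], [0, 0, 0.028], [0, 0, 0], [0, 0, 0], [0, 0, 0], [0, 0, 0], [0, 0, 0], [0, 0, 0]], gripper=[0.06, 0.06, 0.06, 0.06, 0.06, 0.06, 0.06, 0.03, 0.01, 0.01, 0.01, 0.01], grip_force=20)

```text
time: 2.87
tool_pos: [0.5225, 0.1076, 0.0838]
tcp_rot: [0.451, 3.106, -0.0]
wrist_force: [-2.0, -2.9, 6.7]
width: 0.228
grip_force: 20.7
```

```bash
python3 - <<'E'
from h import *
go([.521,.107,.081],163.5); print(read_state()['grip_force'])
E
```

```text
t 2.87 pos [0.5225 0.1076 0.0838] yawx 163.46 shift [ 0.0012 -0.001   0.0028] turn [ 0.0004  0.0033 -0.0007] F [-2.  -2.9  6.7] w 0.228 q [ 0.16  0.14  2.05 -0.    0.95 -1.12]
20.730026364326477
```

Request:
jog_arm(turn=[[0, 0, 0], [0, 0, 0], [0, 0, 0], [0, 0, 0], [0, 0, 0], [0, 0, 0]], delta_pos=[[0.008, 0, 0], [0.008, 0, 0], [0.008, 0, 0], [0.007, 0, 0], [0, 0, 0], [0, 0, 0]], gripper=[0.01, 0.01, 0.01, 0.01, 0.01, 0.01])

```text
time: 3.37
tool_pos: [0.4933, 0.1165, 0.0838]
tcp_rot: [0.451, 3.104, 0.001]
wrist_force: [1.3, -4.3, 7.9]
width: 0.224
grip_force: 20.8
```

Request:
jog_arm(turn=[[0, 0, 0], [0, 0, 0], [0, 0, 0], [0, 0, 0]], delta_pos=[[0.002, 0, 0], [0.002, 0, 0], [0.002, 0, 0], [0, 0, 0]], gripper=[0.01, 0.01, 0.01, 0.01])

```text
time: 3.7
tool_pos: [0.4929, 0.1167, 0.084]
tcp_rot: [0.448, 3.093, -0.0]
wrist_force: [16.7, -12.1, -7.8]
width: 0.217
grip_force: 20.1
```

Request:
jog_arm(turn=[[0, 0, 0], [0, 0, 0], [0, 0, 0], [0, 0, 0], [0, 0, 0], [0, 0, 0], [0, 0, 0], [0, 0, 0], [0, 0, 0], [0, 0, 0], [0, 0, 0]], delta_pos=[[-0.006, 0, 0], [0, 0, 0], [0, 0, 0], [0, 0, 0], [0, 0, -0.03], [0, 0, -0.03], [-0.035, 0, 0], [-0.04, 0, 0], [-0.0365, -0.0007, 0], [0, 0, 0], [0, 0, 0]], gripper=[0.01, 0.06, 0.06, 0.06, 0.06, 0.06, 0.06, 0.06, 0.06, 0.06, 0.06])

```text
time: 4.62
tool_pos: [0.5986, 0.0841, 0.1405]
tcp_rot: [-0.455, -3.107, -0.0]
wrist_force: [-0.8, -0.2, -0.8]
width: 0.702
grip_force: 0.0
```

```bash
python3 - <<'E'
from h import *
im,s=shot('wrist','w2'); go([.600,.0842,.078],163.5)
u,v=proj('wrist',[.600,.0842,.108],s); print(u,v, proj('wrist',[.494,.116,.111],s))
cv2.imwrite('pics/c4.png',cv2.resize(im[100:440,160:480,::-1],None,fx=1.75,fy=1.75,interpolation=3))
E
```

```text
t 4.67 pos [0.5971 0.0844 0.1402] yawx 163.39 shift [-0.003   0.0007  0.0622] turn [-0.0004 -0.0026 -0.0019] F [ 0.  -0.1 -0.8] w 0.701 q [ 0.1   0.2   1.85  0.    1.09 -1.18]
320.39945372175066 292.9072580894341 (np.float64(321.1607473508331), np.float64(67.02477633932361))
```

View pics/c4.png

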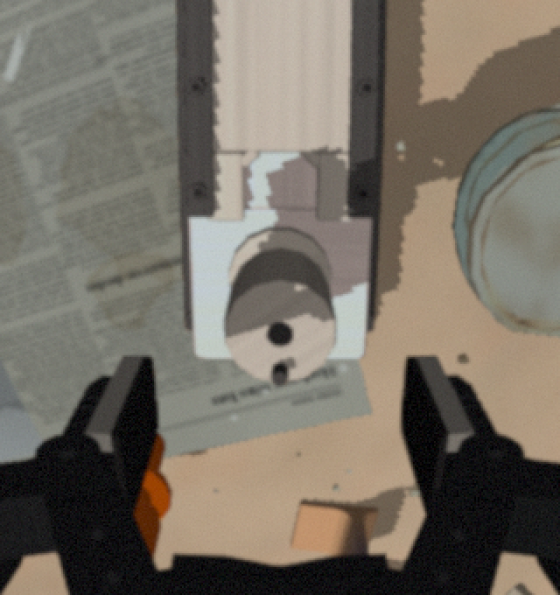

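Fork is clear of the collar. The boss sits at (320,287), centred between the fingers, and the pin points straight along tool -x. Going down to grip it.

Request:
jog_arm(turn=[[0, 0, 0], [0, 0, 0], [0, 0, 0], [0, 0, 0], [0, 0, 0], [0, 0, 0], [0, 0, 0], [0, 0, 0], [0, 0, 0], [0, 0, 0]], delta_pos=[[0, 0, 0.022], [0, 0, 0.022], [0, 0, 0.018], [0, 0, 0], [0, 0, 0], [0, 0, 0], [0, 0, 0], [0, 0, 0], [0, 0, 0], [0, 0, 0]], gripper=[0.06, 0.06, 0.06, 0.06, 0.04, 0.02, 0.02, 0.02, 0.02, 0.02], grip_force=60)

```text
time: 5.5
tool_pos: [0.5985, 0.0845, 0.0807]
tcp_rot: [0.453, 3.107, 0.001]
wrist_force: [-2.9, 0.1, 5.9]
width: 0.381
grip_force: 60.4
```

```bash
python3 - <<'E'
from h import *
go([.600,.0842,.078],163.5); print(read_state()['torque'], read_state()['grip_force'])
E
```

```text
t 5.5 pos [0.5985 0.0845 0.0807] yawx 163.42 shift [-0.0015  0.0002  0.0027] turn [ 0.0008  0.0012 -0.0014] F [-2.9  0.1  5.9] w 0.381 q [ 0.1   0.27  1.9   0.    0.98 -1.18]
[ 0.12651491  0.47716847 -0.0247491 ] 60.44527530670166
```

Request:
jog_arm(turn=[[0, 0, 0], [0, 0, 0], [0, 0, 0], [0, 0, 0], [0, 0, 0], [0, 0, 0], [0, 0, 0], [0, 0, 0], [0, 0, 0], [0, 0, 0], [0, 0, 0], [0, 0, 0], [0, 0, 0], [0, 0, 0.09], [0, 0, 0.09], [0, 0, 0.09], [0, 0, 0], [0, 0, 0]], delta_pos=[[0, 0, -0.012], [0, 0, -0.02], [0, 0, -0.025], [0, 0, -0.028], [0, 0, -0.025], [0.0047, -0.0285, 0], [0.0047, -0.0285, 0], [0.0047, -0.0285, 0], [0.0047, -0.0285, 0], [0.0047, -0.0285, 0], [0.0047, -0.0285, 0], [0.0047, -0.0285, 0], [0.0048, -0.0287, 0], [0, 0, 0], [0, 0, 0], [0, 0, 0], [0, 0, 0], [0, 0, 0]], gripper=[0.02, 0.02, 0.02, 0.02, 0.02, 0.02, 0.02, 0.02, 0.02, 0.02, 0.02, 0.02, 0.02, 0.02, 0.02, 0.02, 0.02, 0.02])

```text
time: 7.0
tool_pos: [0.4964, -0.1237, 0.1891]
tcp_rot: [-0.864, -3.02, 0.0]
wrist_force: [-0.4, -0.1, -4.7]
width: 0.378
grip_force: 61.2
```

```bash
python3 - <<'E'
from h import *
import json
im,s=shot('wrist','w3'); go([.4972,-.1235,.19],148); json.dump({k:np.array(v).tolist() for k,v in s.items()},open('w3.json','w'))
print(proj('wrist',[.4972,-.1235,.09],s))
cv2.imwrite('pics/c5.png',cv2.resize(im[150:350,220:420,::-1],None,fx=3,fy=3,interpolation=3))
E
```

```text
t 7.05 pos [ 0.4965 -0.1236  0.1892] yawx 148.1 shift [-0.0006  0.0005 -0.0008] turn [-0.0002 -0.0004  0.0017] F [-0.   0.1 -4.4] w 0.38 q [-0.29 -0.01  2.   -0.    1.16 -1.31]
(np.float64(320.88498033227273), np.float64(250.84066824127444))
```

View pics/c5.png

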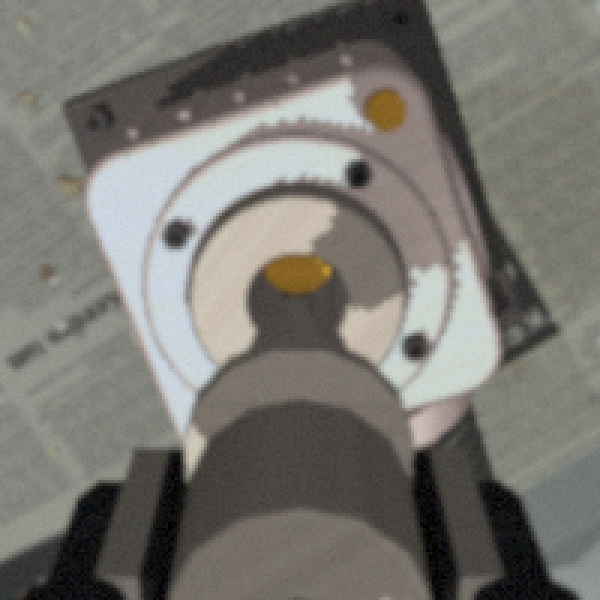

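Hub rim is centred at about (298,302) in the crop, or (319.5,250.7) in the full picture, which agrees with the prediction. The held shaft is centred on u≈320. The plug end hides the keyway side, so the key will be found by feel.

```bash
python3 - <<'E'
from h import *
import json
s=json.load(open('w3.json')); c,q=np.cos(np.radians(163.4)),np.sin(np.radians(163.4))
print('hub',atz('wrist',319.5,250.7,.09,s))
R=Ro.from_rotvec(s['tcp_rot']).as_matrix(); P=np.array(s['tool_pos'])
for dx in(-.004,-.002,0,.002): 
    X=lambda x,z:proj('wrist',P+R@[x+dx,0,z],s)[1]
    print(dx,'collar edge row crop',3*(X(.019,.0267)-150),3*(X(.019,.0207)-150),'tip',3*(X(.007,.0707)-150))
# w2: boss seen at (320,287), TCP (.5971,.0844,.1402)
s2={'tool_pos':[.5971,.0844,.1402],'tcp_rot':[-.455,-3.107,0]}
b=atz('wrist',320,287,.108,s2); print('boss',b,'rel to grip TCP in tool x,y',c*(b[0]-.5985)+q*(b[1]-.0845),q*(b[0]-.5985)-c*(b[1]-.0845))
E
```

```text
hub [ 0.49661585 -0.12424924  0.09      ]
-0.004 collar edge row crop 351.29189382573077 364.8993657604277 tip 329.5963285994158
-0.002 collar edge row crop 339.66134939382505 352.9489061273835 tip 320.252407182162
0 collar edge row crop 327.9409597506699 340.90003365958705 tip 310.85369496866855
0.002 collar edge row crop 316.1322997994539 328.7543763687444 tip 301.40105602164965
boss [0.59507227 0.08488816 0.108     ] rel to grip TCP in tool x,y 0.0033957633186950083 -0.0006072781612247066
```

Request:
jog_arm(turn=[[0, 0, 0], [0, 0, 0], [0, 0, 0], [0, 0, 0], [0, 0, 0], [0, 0, 0], [0, 0, 0], [0, 0, 0]], delta_pos=[[0, 0, 0.008], [0, 0, 0.01], [0, 0, 0.009], [0, 0, 0.003], [0, 0, 0.003], [0, 0, 0.003], [0, 0, 0.002], [0, 0, 0]], gripper=[0.02, 0.02, 0.02, 0.02, 0.02, 0.02, 0.02, 0.02])

```text
time: 7.72
tool_pos: [0.4966, -0.1236, 0.1509]
tcp_rot: [-0.867, -3.019, 0.0]
wrist_force: [-0.2, -0.2, -4.6]
width: 0.382
grip_force: 61.3
```

Request:
jog_arm(turn=[[0, 0, 0], [0, 0, 0], [0, 0, 0], [0, 0, 0], [0, 0, 0]], delta_pos=[[0, 0, 0.002], [0, 0, 0.002], [0, 0, 0.001], [0, 0, 0.001], [0, 0, 0]], gripper=[0.02, 0.02, 0.02, 0.02, 0.02])

```text
time: 8.13
tool_pos: [0.4967, -0.1237, 0.1451]
tcp_rot: [-0.867, -3.02, 0.0]
wrist_force: [-0.1, 0.0, -4.2]
width: 0.38
grip_force: 61.3
```

Request:
jog_arm(turn=[[0, 0, 0], [0, 0, 0], [0, 0, 0], [0, 0, 0], [0, 0, 0]], delta_pos=[[0, 0, 0.0015], [0, 0, 0.0015], [0, 0, 0.0015], [0, 0, 0.0015], [0, 0, 0]], gripper=[0.02, 0.02, 0.02, 0.02, 0.02])

```text
time: 8.55
tool_pos: [0.4964, -0.1236, 0.1388]
tcp_rot: [-0.867, -3.019, 0.0]
wrist_force: [-0.2, 0.2, -4.3]
width: 0.378
grip_force: 61.3
```

Request:
jog_arm(turn=[[0, 0, 0], [0, 0, 0], [0, 0, 0], [0, 0, 0], [0, 0, 0], [0, 0, 0], [0, 0, 0], [0, 0, 0]], delta_pos=[[0, 0, 0.0015], [0, 0, 0.0015], [0, 0, 0.0015], [0, 0, 0.0015], [0, 0, 0.0015], [0, 0, 0.0015], [0, 0, 0.0015], [0, 0, 0]], gripper=[0.02, 0.02, 0.02, 0.02, 0.02, 0.02, 0.02, 0.02])

```text
time: 9.22
tool_pos: [0.4964, -0.1236, 0.1283]
tcp_rot: [-0.867, -3.019, -0.0]
wrist_force: [-0.7, 0.5, -4.3]
width: 0.376
grip_force: 61.3
```

Request:
jog_arm(turn=[[0, 0, 0], [0, 0, 0], [0, 0, 0], [0, 0, 0], [0, 0, 0], [0, 0, 0], [0, 0, 0], [0, 0, 0]], delta_pos=[[0, 0, 0.0015], [0, 0, 0.0015], [0, 0, 0.0015], [0, 0, 0.0015], [0, 0, 0.001], [0, 0, 0.001], [0, 0, 0.001], [0, 0, 0]], gripper=[0.02, 0.02, 0.02, 0.02, 0.02, 0.02, 0.02, 0.02], grip_force=80)

```text
time: 9.88
tool_pos: [0.4973, -0.124, 0.1205]
tcp_rot: [0.867, 3.018, -0.0]
wrist_force: [-1.9, -0.0, 6.3]
width: 0.373
grip_force: 81.5
```

Request:
jog_arm(turn=[[0, 0, 0], [0, 0, 0], [0, 0, 0], [0, 0, 0], [0, 0, 0]], delta_pos=[[0, 0, 0.001], [0, 0, 0.001], [0, 0, 0.001], [0, 0, 0], [0, 0, 0]], gripper=[0.02, 0.02, 0.02, 0.02, 0.02])

```text
time: 10.3
tool_pos: [0.4974, -0.124, 0.1178]
tcp_rot: [0.867, 3.018, -0.0]
wrist_force: [-2.6, -0.3, 6.9]
width: 0.376
grip_force: 81.7
```

Request:
jog_arm(turn=[[0, 0, 0], [0, 0, 0], [0, 0, 0], [0, 0, 0]], delta_pos=[[0, 0, 0.001], [0, 0, 0.001], [0, 0, 0], [0, 0, 0]], gripper=[0.02, 0.02, 0.02, 0.02])

```text
time: 10.63
tool_pos: [0.4975, -0.1241, 0.1169]
tcp_rot: [0.867, 3.018, -0.0]
wrist_force: [-5.1, 0.4, 12.9]
width: 0.375
grip_force: 82.8
```

Request:
jog_arm(turn=[[0, 0, 0], [0, 0, 0], [0, 0, 0], [0, 0, 0], [0, 0, 0]], delta_pos=[[0, 0, 0.001], [0, 0, 0.001], [0, 0, 0], [0, 0, 0], [0, 0, 0]], gripper=[0.02, 0.02, 0.02, 0.02, 0.02])

```text
time: 11.05
tool_pos: [0.4977, -0.1241, 0.1168]
tcp_rot: [0.866, 3.018, -0.001]
wrist_force: [-10.4, 1.8, 24.5]
width: 0.372
grip_force: 83.9
```

```bash
python3 - <<'E'
from h import *
im,s=shot('side','s2'); go([.4972,-.1235,.117],148); print(s['torque'])
u,v=map(int,proj('side',[.497,-.124,.1]))
cv2.imwrite('pics/c6.png',cv2.resize(im[v-60:v+60,u-60:u+60,::-1],None,fx=5,fy=5,interpolation=3))
E
```

```text
t 11.1 pos [ 0.4977 -0.1241  0.1168] yawx 147.97 shift [ 0.0007  0.0002 -0.0002] turn [ 0.0002  0.002  -0.0006] F [-10.4   2.1  22.9] w 0.371 q [-0.29  0.06  2.06 -0.    1.02 -1.3 ]
[ 0.29038873  1.83068423 -0.01604987]
```

View pics/c6.png

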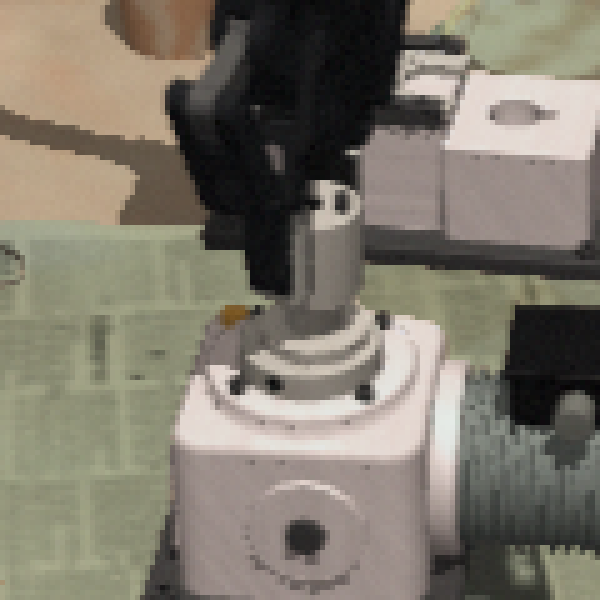

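The side view shows the collar flat on the hub at crop (315,345) with the fingers still gripping the boss. The height agrees: TCP 0.1168 − 0.0267 puts the collar at 0.090, and the force rose sharply there. Handing in.

```bash
python3 -c "
from workcell import ticket
print(ticket.finish_job())"
```

```text
the job is handed in; nothing more can be done
None
```

The jaw is at its stop, and the keyed shaft is fully home in the hub with its collar on the hub face, gripped at about 84 N and pushed down with about 23 N; the cup and tile were not approached, and the job is handed in, but the hand-in returned no verdict.

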